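Re-rack reagent bottles in reverse order

TASK

Move the four small bottles from the grey rack into the white rack, one to a pocket, in reverse order: the bottle that stood leftmost in the grey rack (as the robot sees it) goes into the rightmost pocket of the white rack, and so on, the rightmost ending leftmost. Keep the bottles upright throughout and leave each standing on the floor of its pocket.

Things in the scene. Friction and masses are not known exactly. Their poses are not given: they have to be found in the camera images.
- red_center (a point): Small clear glass bottle with a red screw cap, 43 mm in diameter (straight glass up to 58 mm above its foot), cap 33 mm wide, 87 mm tall in all, 70 to 140 g, loose. The point is on its axis, 43 mm above its foot; z points up through the cap, yaw is arbitrary. At the start it stands on the disc of its own colour in the grey rack.
- yellow_center (a point): Small clear glass bottle with a yellow screw cap, 43 mm in diameter (straight glass up to 58 mm above its foot), cap 33 mm wide, 87 mm tall in all, 70 to 140 g, loose. The point is on its axis, 43 mm above its foot; z points up through the cap, yaw is arbitrary. At the start it stands on the disc of its own colour in the grey rack.
- green_center (a point): Small clear glass bottle with a green screw cap, 43 mm in diameter (straight glass up to 58 mm above its foot), cap 33 mm wide, 87 mm tall in all, 70 to 140 g, loose. The point is on its axis, 43 mm above its foot; z points up through the cap, yaw is arbitrary. At the start it stands on the disc of its own colour in the grey rack.
- blue_center (a point): Small clear glass bottle with a blue screw cap, 43 mm in diameter (straight glass up to 58 mm above its foot), cap 33 mm wide, 87 mm tall in all, 70 to 140 g, loose. The point is on its axis, 43 mm above its foot; z points up through the cap, yaw is arbitrary. At the start it stands on the disc of its own colour in the grey rack.
- grey_rack: Grey plastic rack, full at the start, a coloured disc in each pocket; 260 mm long (y) x 68 mm wide (x) x 18 mm high, fixed. Four open pockets, 60 x 60 mm inside, in a row at y = -96, -32, 32, 96 mm; walls and dividers 4 mm thick, all 18 mm high, floor 4 mm thick. Origin: centre of its underside, on the bench; x away from the robot, y to its left, turned up to 0.35 rad either way.
- white_rack: White plastic rack, empty at the start, left or right of the grey one; 260 mm long (y) x 68 mm wide (x) x 18 mm high, fixed. Four open pockets, 60 x 60 mm inside, in a row at y = -96, -32, 32, 96 mm; walls and dividers 4 mm thick, all 18 mm high, floor 4 mm thick. Origin: centre of its underside, on the bench; x away from the robot, y to its left, turned up to 0.35 rad either way.
- red_disc: Red plastic disc, 52 mm in diameter and 2 mm thick, fixed on the floor in the middle of one pocket of the grey rack, under the red-capped bottle; it stays there and so shows in which pocket that bottle stood. Origin: centre of its underside.
- yellow_disc: Yellow plastic disc, 52 mm in diameter and 2 mm thick, fixed on the floor in the middle of one pocket of the grey rack, under the yellow-capped bottle; it stays there and so shows in which pocket that bottle stood. Origin: centre of its underside.
- green_disc: Green plastic disc, 52 mm in diameter and 2 mm thick, fixed on the floor in the middle of one pocket of the grey rack, under the green-capped bottle; it stays there and so shows in which pocket that bottle stood. Origin: centre of its underside.
- blue_disc: Blue plastic disc, 52 mm in diameter and 2 mm thick, fixed on the floor in the middle of one pocket of the grey rack, under the blue-capped bottle; it stays there and so shows in which pocket that bottle stood. Origin: centre of its underside.
Things that resemble listed ones, but are neither listed nor needed, are in the scene too. Leave any purple look-alike of the part that bears blue_center alone.

How it is judged:
By the outcome, as a careful person would: the job done as asked, in the order asked, and still so for the second after the job is handed in, with the robot touching nothing.
It also fails if it takes over 102 s, if anything falls off the work surface, if the arm or the gripper's body presses on something with over 40 N, if the wrist force passes 120 N, or if a joint passes its speed limit or range.

ROBOT

A 6-joint arm with a two-finger parallel gripper is mounted at the origin on a cart in front of the work surface, level with it; the furniture and walls round the work are solid. World frame = base frame: x ahead of the robot, y to its left, z up, the work surface at z = 0. Lengths are in m, angles in rad, forces in N, time in s.
With the tool pointing down it reaches from about 0.25 to 0.775 m from the base axis. Payload 4 kg.
Tool frame: the origin (TCP) lies at the centre of the arm's flange, where the gripper is bolted on; the fingertips stand 199 mm ahead of it and the grasp point (between the pads) lies 180 mm ahead of it (robot.tcp_to_tips is the distance from the TCP to the fingertips, in m); z points along the fingers, y is the line along which they close (so a half turn about z gives the same grasp; the last joint's range is limited). The gripper opens to 94 mm and grips with 3 to 60 N. Pads are 16 mm wide; open, the fingers measure 119 mm over their backs; the gripper's body (75 mm by 177 mm) begins 78 mm behind the grasp point.
Start: joints at [-1.259, 0.087, 1.371, -0, 1.684, -0.103], TCP at [0.222, -0.503, 0.405] pointing down, gripper open.
Joint ranges: [-3.1, 3.1], [-0.76, 2.03], [0.27, 2.55], [-1.08, 4.22], [0.17, 2.65], [-2.57, 2.57]. Speed limits (rad/s): [2.79, 2.79, 3.14, 3.14, 3.14, 3.14].

INTERFACE

Orientations are given as [roll, pitch, yaw] about the fixed x, y, z axes, in that order (R = Rz(yaw) Ry(pitch) Rx(roll)).
In Python, from bench import telemetry, snapshot, ticket, robot gives the robot as it stands.
- The arm moves only by the tool apply_moves, never from a script. Its argument "moves" is a list that holds one entry, the list of rows, each a list of 5 numbers: the shift along the tool's x, y, z in units of 50 mm (1.0 is 50 mm), then the turn about the tool's z in units of 10 degrees (1.0 is 10 degrees), then the closure, from 0 (fully open) to 1 (shut). A call has 1 to 10 rows; each row is the pose to reach, as a shift and turn from the pose commanded when the call began, along the tool's axes at that moment; what a row does not reach only later rows make up. A row lasts 1/8 s, in which the tool goes at most 62.5 mm and 10.7 degrees, less where a joint would pass 70% of its speed; a pose out of reach is approached as far as the arm can. A call with a gripper value outside its range is refused whole. The fingers move at their own pace and stop on an object; the grip force is fixed at half the most. Time passes only in rows, so rows that repeat a pose let the fingers close. It gives the time, the measured TCP pose, the force, the opening and the grip force at its end, in the units of the state.
- telemetry.get_obs(): the state, without advancing time (a new reading comes with each control period).
- snapshot(name): name is "scene" or "top" or "wrist"; returns a dict with "image" (384x512x3 uint8, red, green, blue), "fovy" (degrees; the focal length in pixels is half the picture's height over the tangent of half this angle, whatever the lens; pixels are square), "cx", "cy" (the principal point, pixels), "R" (3x3) and "t" (3): a world point X has camera coordinates R X + t. Camera axes: x right, y down, z forward; pixel columns grow to the right and rows downward; lengths in m; the calibration is good to about 2 mm. A picture is of the moment at which its call begins. There is no depth.
- ticket.close_job(): hands the job in; it is judged then, once.
The state is a dict: "time": time; "joint_positions": joint angles; "qvel": joint speeds; "joint_torque": joint torques, N m; "tool_pos": TCP position; "ee_rot": TCP orientation; "wrist_force": force on the tool from outside, world axes, zero at the start; "wrist_torque": the same for the moment, N m; "width": finger opening in m; "finger_force": force on a finger pad.
Only numpy, scipy, OpenCV 4.12 (cv2) and the standard library are available. Lean on these libraries where they do the work, as an engineer would, in place of code of your own. Each camera call takes 0.05 s, during which the arm holds its last target. There are 200 camera calls.

## Working session

There is one attempt and no reset: what is moved stays moved. The work goes in short steps, Python scripts to look and compute and a tool call to move; the robot and the scene stay as the last step left them, time stands still between calls to the robot, and variables do not carry over. Pictures are saved under pics/ and viewed, at most 14 in all, crops included, and the job is handed in when it is done.

Besides the shell and the picture viewer there is one more tool, called after ">>>" by a JSON object that holds its "method" and its "body", one argument or row to a line. apply_moves: Moves the arm, as the interface text tells. Its arguments: {"type":"object","properties":{"moves":{"type":"array","items":{"type":"array","items":{"type":"array","items":{"type":"number"}}}}},"required":["moves"]}

```bash
mkdir -p pics
cat > h.py <<'E'
import numpy as np, cv2, json
from bench import telemetry, snapshot, ticket, robot
def shot(n,f):
    s=snapshot(n); cv2.imwrite(f'pics/{f}.png',cv2.cvtColor(s['image'],cv2.COLOR_RGB2BGR))
    json.dump({k:(np.array(v).tolist()) for k,v in s.items() if k!='image'},open(f'{f}.json','w')); return s
def ray(s,u,v):
    R=np.array(s['R']);t=np.array(s['t']);f=192/np.tan(np.radians(s['fovy'])/2)
    d=R.T@np.array([(u-s['cx'])/f,(v-s['cy'])/f,1]); return -R.T@t,d/np.linalg.norm(d)
def onz(s,u,v,z):
    c,d=ray(s,u,v); return c+d*(z-c[2])/d[2]
def tri(*obs):
    A=np.zeros((3,3));b=np.zeros(3)
    for s,u,v in obs:
        c,d=ray(s,u,v);P=np.eye(3)-np.outer(d,d);A+=P;b+=P@c
    X=np.linalg.solve(A,b)
    return X,[np.linalg.norm((np.eye(3)-np.outer(d,d))@(X-c)) for c,d in [ray(*o) for o in obs]]
def proj(s,X):
    p=np.array(s['R'])@X+np.array(s['t']);f=192/np.tan(np.radians(s['fovy'])/2)
    return p[0]/p[2]*f+s['cx'],p[1]/p[2]*f+s['cy']
def load(f): return json.load(open(f'{f}.json'))
E
python3 - <<'E'
from h import *
for n in ['scene','top']:
    s=shot(n,n); print(n,s['fovy'],-np.array(s['R']).T@np.array(s['t']),np.array(s['R'])[2])
    cv2.imwrite(f'pics/{n}_b.png',cv2.resize(cv2.imread(f'pics/{n}.png'),(800,600),interpolation=cv2.INTER_CUBIC))
o=telemetry.get_obs();print(o)
E
```

```text
scene 51.7830555227541 [-0.0977961   0.60313794  0.60292866] [ 0.62821464 -0.57378701 -0.5254663 ]
top 50.733288815118485 [ 0.45318143 -0.01810885  0.92989395] [ 0.10229996  0.01705785 -0.99460733]
{'time': 0.1, 'joint_positions': array([-1.25913234e+00,  8.78544923e-02,  1.37205485e+00,  3.14698067e-07,
        1.68364188e+00, -1.03096363e-01]), 'qvel': array([ 0.00100835, -0.00163798, -0.00406362,  0.00123882, -0.0004357 ,
        0.00075026]), 'joint_torque': array([ 1.79716681e-03, -3.41253626e+01, -3.03301549e+01,  7.19982293e-02,
        3.04431806e-02, -1.08199974e-04]), 'tool_pos': array([ 0.22159876, -0.50326656,  0.4036599 ]), 'ee_rot': array([-3.13964452e+00, -2.01874825e-04,  4.14760186e-01]), 'wrist_force': array([0.09195483, 0.16747023, 0.5580305 ]), 'wrist_torque': array([-0.04415456,  0.03591854,  0.00751834]), 'finger_force': 0.0, 'width': 0.094147020639306}
```

View pics/scene_b.png

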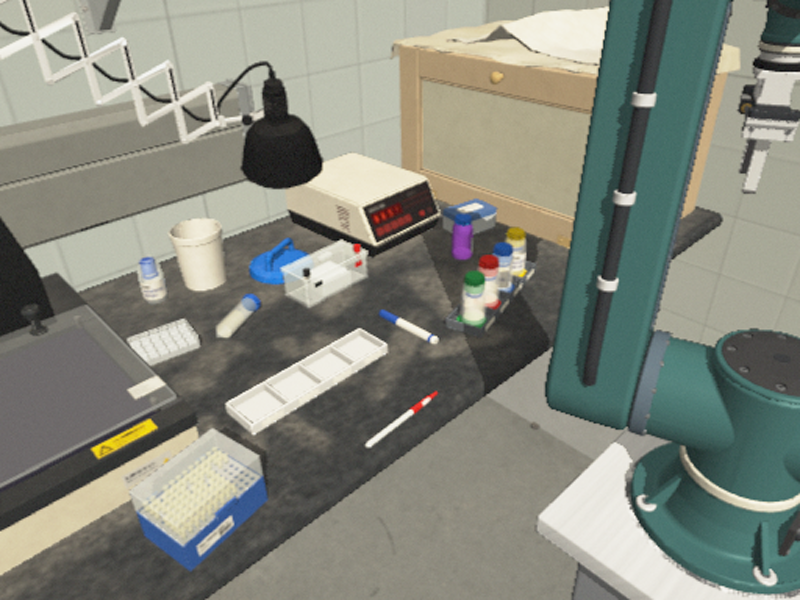

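View pics/top_b.png

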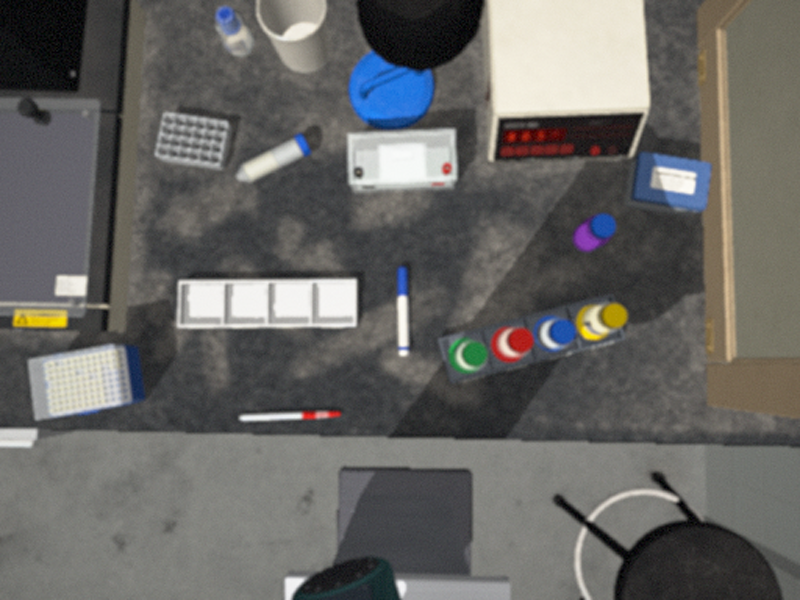

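The scene view shows the bottles at (800×600 pixels) green (474,300), red (489,280), blue (503,262) and yellow (516,250). In the top view, the grey rack runs from left to right as green (467,355), red (512,343), blue (557,333), yellow (605,318), and the white rack spans x 178–357, y 278–328.

Candidates for blue are the blue-capped bottle in the rack (557,333), the purple-bodied one (595,232) and a blue-capped vial far left (225,30). Only the first stands in the grey rack, so I'll confirm it in one enlarged crop.

Run:
```python
from h import *
a=cv2.imread('pics/scene.png')[125:220,275:355]; b=cv2.imread('pics/top.png')[125:250,270:410]
c=cv2.imread('pics/top.png')[165:220,105:240]
A=cv2.resize(a,(400,475),interpolation=cv2.INTER_CUBIC)   #5x
B=cv2.resize(b,None,fx=2.8,fy=2.8,interpolation=cv2.INTER_CUBIC)
C=cv2.resize(c,None,fx=2.8,fy=2.8,interpolation=cv2.INTER_CUBIC)
im=np.zeros((600,800,3),np.uint8);im[:475,:400]=A;im[:350,400:792]=B;im[400:400+C.shape[0],400:400+C.shape[1]]=C
cv2.imwrite('pics/crop1.png',im)
```

```text
(no output)
```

View pics/crop1.png

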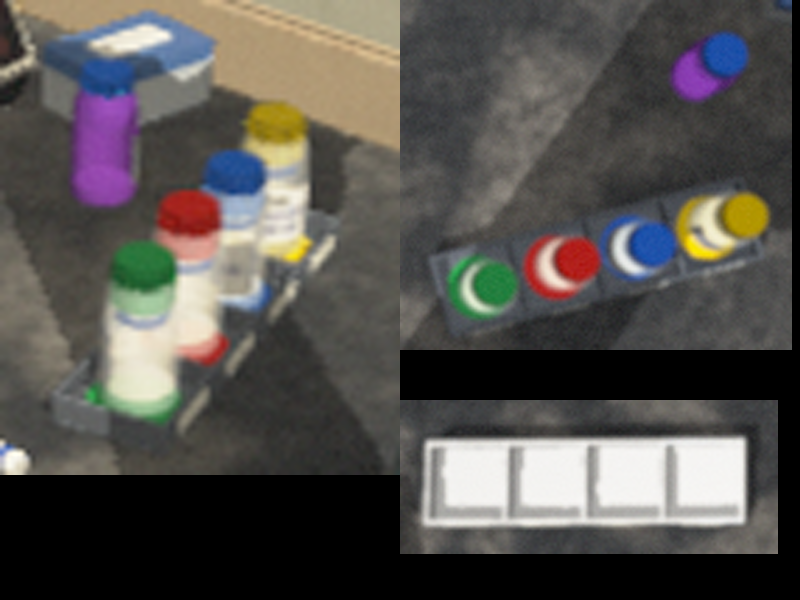

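The crop shows the blue-capped bottle with clear glass on a blue disc, third in the grey rack at crop (653,246), so it is the right one. The purple one at (725,55) stays. Next I compute positions.

Run:
```python
from h import *
S=load('scene');T=load('top')
sc={'g':(144,255),'r':(189,206),'b':(235,167),'y':(276,118)}
tp={'g':(497,283),'r':(577,260),'b':(653,246),'y':(744,216)}
for k in 'grby':
    a=(sc[k][0]/5+275-.4,sc[k][1]/5+125-.4); b=((tp[k][0]-400)/2.8+270-.3,tp[k][1]/2.8+125-.3)
    X,e=tri((S,*a),(T,*b)); print(k,X.round(4),np.round(e,4),onz(T,*b,.093).round(4))
for n,u,v,z in [('gdisc',470,287,.006),('rdisc',553,268,.006),('bdisc',630,248,.006),('ydisc',705,228,.006)]+[('grey',u,v,.018) for u,v in [(431,256),(743,180),(764,248),(447,333)]]:
    print(n,onz(T,(u-400)/2.8+269.7,v/2.8+124.7,z).round(4))
for u,v in [(424,438),(746,437),(748,523),(422,526)]:
    print('w',onz(T,(u-400)/2.8+104.7,(v-400)/2.8+164.7,.018).round(4))
# white rack near-left / far corners in scene (800x600 px): 
for (u,v),(p,q) in [((228,404),(422,526)),((387,350),(748,523)),((361,331),(746,437))]:
    print('w3',tri((S,u*.64-.2,v*.64-.2),(T,(p-400)/2.8+104.7,(q-400)/2.8+164.7)))
```

```text
g [ 0.4705 -0.0999  0.0896] [0.0012 0.0012] [ 0.4695 -0.1003  0.093 ]
r [ 0.4886 -0.1587  0.089 ] [0.0013 0.0013] [ 0.4875 -0.1589  0.093 ]
b [ 0.5005 -0.2146  0.088 ] [0.0018 0.0018] [ 0.4989 -0.2146  0.093 ]
y [ 0.5238 -0.2824  0.0871] [0.0014 0.0014] [ 0.5223 -0.2814  0.093 ]
gdisc [ 0.4675 -0.087   0.006 ]
rdisc [ 0.4842 -0.1541  0.006 ]
bdisc [ 0.5016 -0.2164  0.006 ]
ydisc [ 0.5191 -0.2772  0.006 ]
grey [ 0.4915 -0.0546  0.018 ]
grey [ 0.5575 -0.3046  0.018 ]
grey [ 0.5031 -0.3206  0.018 ]
grey [ 0.4304 -0.0682  0.018 ]
w [0.5704 0.3288 0.018 ]
w [0.576  0.0659 0.018 ]
w [0.5061 0.0624 0.018 ]
w [0.4986 0.3264 0.018 ]
w3 (array([0.50838123, 0.33127356, 0.04766306]), [np.float64(0.01865108347374433), np.float64(0.01865108347374413)])
w3 (array([0.50870414, 0.06547633, 0.00062728]), [np.float64(0.0022154838961951423), np.float64(0.0022154838961950026)])
w3 (array([0.57695687, 0.06641584, 0.00562608]), [np.float64(0.0009283755591460863), np.float64(0.000928375559146021)])
```

```bash
cat >> h.py <<'E'
from scipy.spatial.transform import Rotation as Rn
def plan(*tg):
    """targets (x,y,z,yaw) -> units relative to present pose"""
    o=telemetry.get_obs(); R=Rn.from_euler('xyz',o['ee_rot']).as_matrix()
    print('t',round(o['time'],2),'tcp',o['tool_pos'].round(4),'rpy',o['ee_rot'].round(4))
    for x,y,z,w in tg:
        d=R.T@(np.array([x,y,z])-o['tool_pos'])/.05
        a=-np.degrees((w-o['ee_rot'][2]+np.pi)%(2*np.pi)-np.pi)/10
        print((x,y,z,w),'->',d.round(3),round(a,3))
E
python3 - <<'E'
from h import *
plan((.27,-.2,.404,.415),(.497,-.19,.404,1.83),(.46,-.19,.404,1.83))
S=load('scene');T=load('top')
print(tri((S,283*.64,175*.64),(T,420*.64,8*.64)))
for u,v in [(700,300),(710,405),(722,30)]: print(onz(T,u*.64,v*.64,.3))
E
```

```text
t 0.1 tcp [ 0.2216 -0.5033  0.4037] rpy [-3.1396e+00 -2.0000e-04  4.1480e-01]
(0.27, -0.2, 0.404, 0.415) -> [ 3.330e+00 -5.161e+00  4.000e-03] -0.001
(0.497, -0.19, 0.404, 1.83) -> [ 7.566e+00 -3.515e+00  2.000e-03] -8.109
(0.46, -0.19, 0.404, 1.83) -> [ 6.889e+00 -3.813e+00  2.000e-03] -8.109
(array([ 0.89708747, -0.0198401 ,  0.17616354]), [np.float64(0.001427493560735517), np.float64(0.0014274935607356371)])
[ 0.52212304 -0.3021621   0.3       ]
[ 0.41914962 -0.30901271  0.3       ]
[ 0.80454744 -0.33263034  0.3       ]
```

>>> {"method": "apply_moves", "body": {
  "moves": [
    [[0.5,-1,0,0,0],[1.2,-2.1,0,0,0],[2,-3.2,0,0,0],[2.7,-4.2,0,0,0],[3.4,-5,0,-1,0],[4.4,-4.7,0,-2,0],[5.4,-4.3,0,-3,0],[6.4,-4,0,-4,0],[6.9,-3.8,0,-5,0],[6.9,-3.8,0,-6,0]]
  ]
}}

```text
time: 1.35
tool_pos: [0.4625, -0.19, 0.4032]
ee_rot: [-3.139, -0.001, 1.47]
wrist_force: [-0.5, -0.8, -0.2]
width: 0.0942
finger_force: 0.0
```

>>> {"method": "apply_moves", "body": {
  "moves": [
    [[0,0,0,-1,0],[0,0,0,-2,0],[0,0,0,-2.1,0],[0,0,0,-2.1,0]]
  ]
}}

```text
time: 1.85
tool_pos: [0.4608, -0.1904, 0.4044]
ee_rot: [-3.141, -0.0, 1.826]
wrist_force: [0.1, 0.7, -0.2]
width: 0.0941
finger_force: 0.0
```

Run:
```python
from h import *
s=shot('wrist','w1'); plan(); print(-np.array(s['R']).T@np.array(s['t']),np.array(s['R'])[2],s['fovy'])
cv2.imwrite('pics/w1b.png',cv2.resize(cv2.imread('pics/w1.png'),(800,600),interpolation=cv2.INTER_CUBIC))
```

```text
t 1.9 tcp [ 0.4607 -0.1905  0.4045] rpy [-3.1414e+00 -1.0000e-04  1.8265e+00]
[ 0.43938098 -0.10785115  0.38540336] [ 0.071954   -0.277339   -0.95807395] 69.64521556902572
```

View pics/w1b.png

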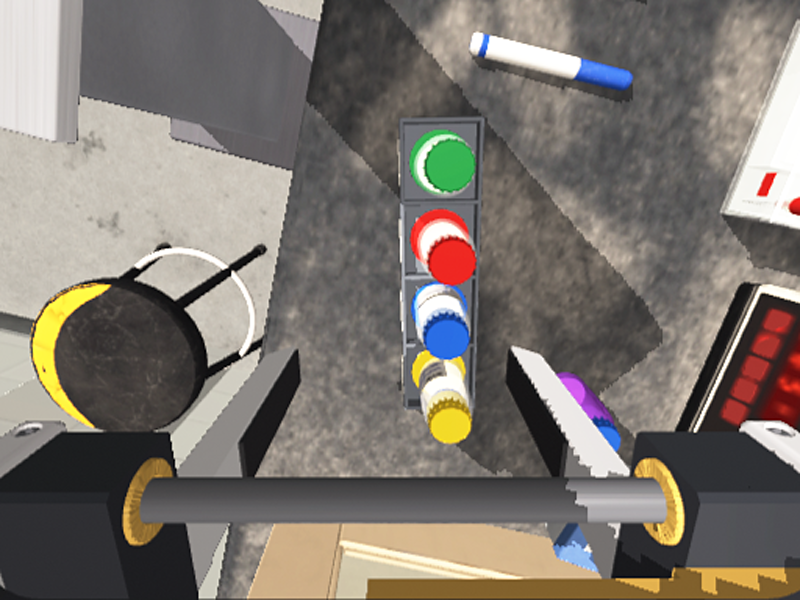

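The wrist view is aligned with the grey rack. Cap tops are at green (450,165), red (453,261), blue (447,337) and yellow (450,425); the rack's far end corners are (402,118) and (484,118).

Run:
```python
from h import *
S=load('scene');T=load('top');W=load('w1')
sc={'g':(144,255),'r':(189,206),'b':(235,167),'y':(276,118)}
tp={'g':(497,283),'r':(577,260),'b':(653,246),'y':(744,216)}
wr={'g':(450,165),'r':(453,261),'b':(447,337),'y':(450,425)}
for k in 'grby':
    a=(sc[k][0]/5+275-.4,sc[k][1]/5+125-.4); b=((tp[k][0]-400)/2.8+270-.3,tp[k][1]/2.8+125-.3)
    w=(wr[k][0]*.64-.2,wr[k][1]*.64-.2)
    X,e=tri((S,*a),(T,*b),(W,*w)); print(k,X.round(4),np.round(e,4),onz(W,*w,.093).round(4))
for u,v in [(402,118),(484,118)]: print(onz(W,u*.64-.2,v*.64-.2,.018).round(4))
```

```text
g [ 0.4689 -0.0976  0.0914] [0.001  0.0029 0.0025] [ 0.4674 -0.0956  0.093 ]
r [ 0.4881 -0.1575  0.0896] [0.0009 0.002  0.0014] [ 0.4873 -0.1555  0.093 ]
b [ 0.5002 -0.2135  0.0882] [0.0013 0.0024 0.0014] [ 0.4991 -0.2103  0.093 ]
y [ 0.5237 -0.2826  0.0872] [0.0016 0.0012 0.0005] [ 0.5219 -0.2796  0.093 ]
[ 0.428  -0.0681  0.018 ]
[ 0.4905 -0.0517  0.018 ]
```

Run:
```python
from h import *
plan((.4685,-.097,.404,1.83),(.4685,-.097,.23,1.83))
```

```text
t 1.9 tcp [ 0.4607 -0.1905  0.4045] rpy [-3.1414e+00 -1.0000e-04  1.8265e+00]
(0.4685, -0.097, 0.404, 1.83) -> [1.769 0.623 0.01 ] -0.02
(0.4685, -0.097, 0.23, 1.83) -> [1.769 0.624 3.49 ] -0.02
```

>>> {"method": "apply_moves", "body": {
  "moves": [
    [[1,0.35,0,0,0],[1.77,0.62,0.3,0,0],[1.77,0.62,1.3,0,0],[1.77,0.62,2.2,0,0],[1.77,0.62,3,0,0],[1.77,0.62,3.48,0,0],[1.77,0.62,3.48,0,0],[1.77,0.62,3.48,0,0.9],[1.77,0.62,3.48,0,0.9],[1.77,0.62,3.48,0,0.9]]
  ]
}}

```text
time: 3.15
tool_pos: [0.4686, -0.0971, 0.2319]
ee_rot: [3.14, 0.001, 1.828]
wrist_force: [0.3, -0.5, 0.6]
width: 0.0674
finger_force: 0.0
```

>>> {"method": "apply_moves", "body": {
  "moves": [
    [[0,0,0,0,0.9],[0,0,0,0,0.9],[0,0,0,0,0.9]]
  ]
}}

```text
time: 3.52
tool_pos: [0.4682, -0.097, 0.2308]
ee_rot: [-3.142, 0.0, 1.829]
wrist_force: [0.2, -0.2, 1.0]
width: 0.0427
finger_force: 30.0
```

Run:
```python
from h import *
s=shot('wrist','w2'); plan()
cv2.imwrite('pics/w2b.png',cv2.resize(cv2.imread('pics/w2.png'),(640,480),interpolation=cv2.INTER_CUBIC))
```

```text
t 3.58 tcp [ 0.4682 -0.097   0.2308] rpy [-3.1415e+00  1.0000e-04  1.8286e+00]
```

View pics/w2b.png

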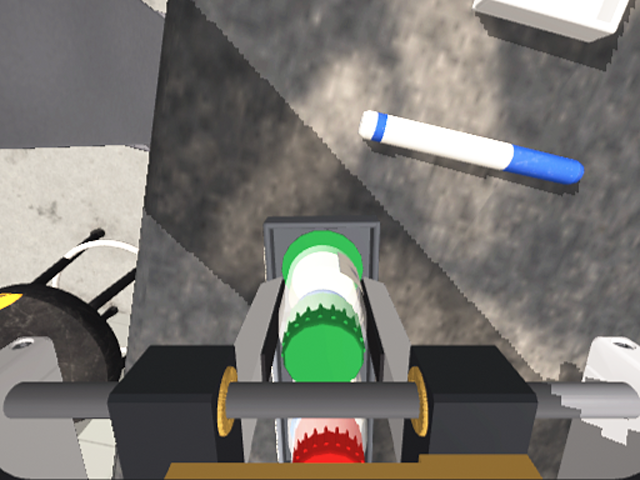

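The green bottle is gripped (width 42.7 mm, 30 N; cap at (323,350)), standing upright between the pads. Next I lift it and take one look over the white rack.

Run:
```python
from h import *
plan((.4682,-.097,.38,1.8286),(.51,.17,.38,1.596))
```

```text
t 3.58 tcp [ 0.4682 -0.097   0.2308] rpy [-3.1415e+00  1.0000e-04  1.8286e+00]
(0.4682, -0.097, 0.38, 1.8286) -> [-1.000e-03 -1.000e-03 -2.984e+00] -0.0
(0.51, 0.17, 0.38, 1.596) -> [ 4.95   2.169 -2.985] 1.332
```

>>> {"method": "apply_moves", "body": {
  "moves": [
    [[0,0,-0.5,0,0.9],[0,0,-1.3,0,0.9],[0,0,-2.2,0,0.9],[0.4,0.2,-2.9,0,0.9],[1.4,0.6,-3,0.4,0.9],[2.4,1.1,-3,0.8,0.9],[3.4,1.5,-3,1.3,0.9],[4.3,1.9,-3,1.33,0.9],[4.9,2.15,-3,1.33,0.9],[4.95,2.17,-3,1.33,0.9]]
  ]
}}

```text
time: 4.82
tool_pos: [0.51, 0.1719, 0.38]
ee_rot: [-3.14, 0.0, 1.6]
wrist_force: [-0.1, -0.1, -0.4]
width: 0.043
finger_force: 30.0
```

>>> {"method": "apply_moves", "body": {
  "moves": [
    [[0,0,0,0,0.9],[0,0,0,0,0.9],[0,0,0,0,0.9]]
  ]
}}

```text
time: 5.2
tool_pos: [0.5101, 0.169, 0.3808]
ee_rot: [3.141, 0.0, 1.595]
wrist_force: [-0.8, -0.7, -1.0]
width: 0.0425
finger_force: 30.0
```

Run:
```python
from h import *
s=shot('wrist','w3'); plan(); print(telemetry.get_obs()['width'])
cv2.imwrite('pics/w3b.png',cv2.resize(cv2.imread('pics/w3.png'),(800,600),interpolation=cv2.INTER_CUBIC))
```

```text
t 5.25 tcp [0.5101 0.1691 0.3808] rpy [3.1413e+00 1.0000e-04 1.5949e+00]
0.04258598880004426
```

View pics/w3b.png

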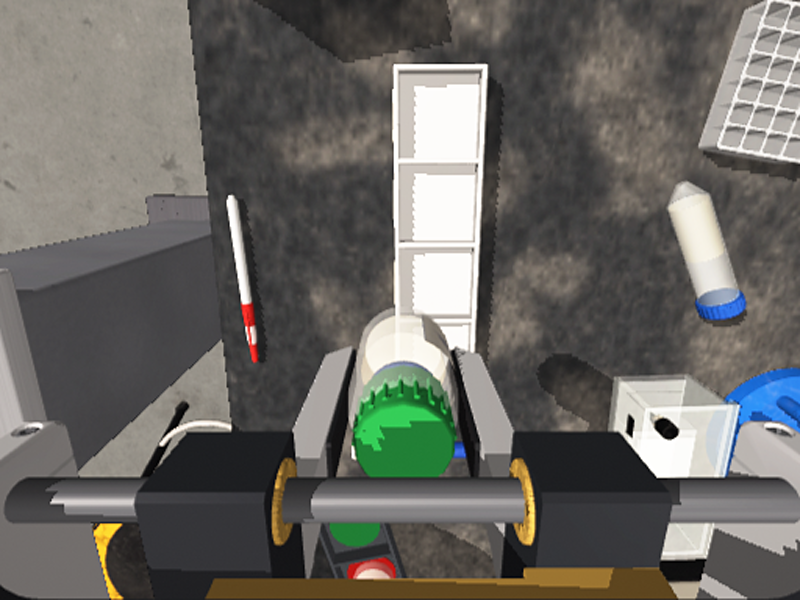

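The wrist view shows the white rack: left-end rim corners (393,65) and (488,65), dividers at about (441,161), (439,244) and (437,320), and the green bottle upright in the grip.

Run:
```python
from h import *
T=load('top');W=load('w3')
for n,u,v in [('farL',488,65),('nearL',393,65),('div1',440.5,161),('div2',439,244),('div3',437,320),('edgeN',396,300),('edgeF',477,300)]:
    print(n,onz(W,u*.64-.2,v*.64-.2,.018).round(4))
for (p,q),(u,v) in [((424,438),(488,65)),((422,525),(393,65)),((511,441),(484,161)),((591,441),(480,244))]:
    X,e=tri((T,(p-400)/2.8+104.7,(q-400)/2.8+164.7),(W,u*.64-.2,v*.64-.2));print(X.round(4),np.round(e,4))
```

```text
farL [0.5669 0.3292 0.018 ]
nearL [0.499  0.3276 0.018 ]
div1 [0.5362 0.2632 0.018 ]
div2 [0.5381 0.2001 0.018 ]
div3 [0.5396 0.1358 0.018 ]
edgeN [0.5047 0.1526 0.018 ]
edgeF [0.572  0.1542 0.018 ]
[0.5699 0.3316 0.0094] [0.0016 0.0016]
[0.4993 0.3284 0.0132] [0.0004 0.0004]
[ 0.5727  0.2646 -0.0052] [0.0006 0.0006]
[ 0.5741  0.1974 -0.0042] [0.0009 0.0009]
```

Run:
```python
from h import *
plan((.5406,.1025,.30,1.598),(.5406,.1025,.2295,1.598))
```

```text
t 5.25 tcp [0.5101 0.1691 0.3808] rpy [3.1413e+00 1.0000e-04 1.5949e+00]
(0.5406, 0.1025, 0.3, 1.598) -> [-1.347  0.577  1.617] -0.018
(0.5406, 0.1025, 0.2295, 1.598) -> [-1.346  0.577  3.027] -0.018
```

>>> {"method": "apply_moves", "body": {
  "moves": [
    [[-0.7,0.3,0.6,0,0.9],[-1.35,0.58,1.5,0,0.9],[-1.35,0.58,2,0,0.9],[-1.35,0.58,2.4,0,0.9],[-1.35,0.58,2.7,0,0.9],[-1.35,0.58,2.9,0,0.9],[-1.35,0.58,3.02,0,0.9],[-1.35,0.58,3.02,0,0.9],[-1.35,0.58,3.02,0,0.9]]
  ]
}}

```text
time: 6.38
tool_pos: [0.5411, 0.1034, 0.2304]
ee_rot: [3.14, 0.0, 1.597]
wrist_force: [0.7, 0.2, -0.5]
width: 0.0426
finger_force: 30.0
```

Run:
```python
from h import *
s=shot('top','t2'); shot('wrist','w4'); plan(); o=telemetry.get_obs();print(o['wrist_force'],o['width'])
a=cv2.imread('pics/t2.png')[160:225,100:260]
b=cv2.imread('pics/w4.png')
im=np.zeros((600,640,3),np.uint8);im[:325,:]=cv2.resize(a,None,fx=4,fy=4,interpolation=cv2.INTER_CUBIC).repeat(1,0)[:325] if 0 else cv2.resize(a,(640,325))
im[325:,:400]=cv2.resize(b[100:320,100:420],(400,275))
cv2.imwrite('pics/c4.png',im)
```

```text
t 6.47 tcp [0.541  0.1034 0.2304] rpy [3.1401 0.     1.5966]
[ 0.17685406  0.62808406 -0.51354917] 0.04283633768145743
```

View pics/c4.png

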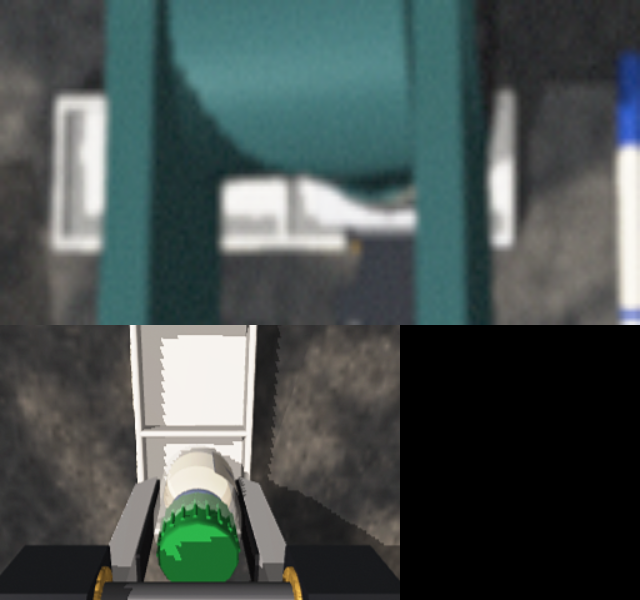

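The close view shows the foot of the green bottle inside the end pocket, with white floor visible between it and the divider at (195,433). I'll release it.

>>> {"method": "apply_moves", "body": {
  "moves": [
    [[0,0,0.03,0,0.9],[0,0,0.03,0,0.2],[0,0,0.03,0,0],[0,0,0.03,0,0],[0,0,0.03,0,0],[0,0,-0.5,0,0],[0,0,-1.5,0,0],[0,0,-2.5,0,0],[0,0,-3,0,0],[0,0,-3,0,0]]
  ]
}}

```text
time: 7.72
tool_pos: [0.5411, 0.1033, 0.3825]
ee_rot: [3.136, -0.0, 1.596]
wrist_force: [0.4, -0.3, 0.6]
width: 0.0939
finger_force: 0.0
```

Run:
```python
from h import *
shot('wrist','w5'); plan((.5,-.06,.38,1.83),(.488,-.157,.33,1.83),(.488,-.157,.23,1.83))
cv2.imwrite('pics/w5b.png',cv2.resize(cv2.imread('pics/w5.png')[150:,100:420],(640,468)))
```

```text
t 7.78 tcp [0.5408 0.1033 0.38  ] rpy [3.1401 0.     1.5964]
(0.5, -0.06, 0.38, 1.83) -> [-3.244e+00 -9.000e-01 -1.000e-03] -1.338
(0.488, -0.157, 0.33, 1.83) -> [-5.177 -1.191  0.999] -1.338
(0.488, -0.157, 0.23, 1.83) -> [-5.177 -1.194  2.999] -1.338
```

View pics/w5b.png

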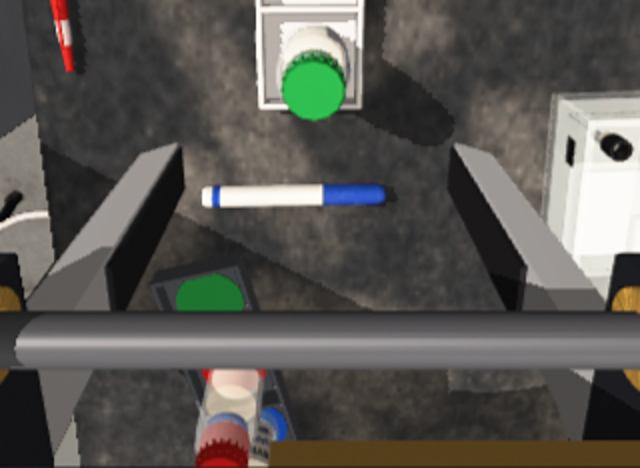

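The green bottle stands upright in the white rack's rightmost pocket (cap (313,90)). Next is red.

>>> {"method": "apply_moves", "body": {
  "moves": [
    [[-1,-0.25,0,-0.3,0],[-2,-0.5,0,-0.6,0],[-3,-0.75,0,-0.9,0],[-4,-1,0,-1.34,0],[-4.9,-1.15,0,-1.34,0],[-5.18,-1.19,0.3,-1.34,0],[-5.18,-1.19,1.3,-1.34,0],[-5.18,-1.19,2.2,-1.34,0],[-5.18,-1.19,2.8,-1.34,0],[-5.18,-1.19,2.99,-1.34,0]]
  ]
}}

```text
time: 9.02
tool_pos: [0.4865, -0.1557, 0.2256]
ee_rot: [-3.135, -0.006, 1.831]
wrist_force: [-0.8, 0.1, 0.5]
width: 0.0942
finger_force: 0.0
```

>>> {"method": "apply_moves", "body": {
  "moves": [
    [[0,0,0,0,0],[0,0,0,0,0.9],[0,0,0,0,0.9],[0,0,0,0,0.9],[0,0,0,0,0.9],[0,0,0,0,0.9],[0,0,0,0,0.9]]
  ]
}}

```text
time: 9.9
tool_pos: [0.4879, -0.1572, 0.2302]
ee_rot: [-3.141, 0.0, 1.83]
wrist_force: [-0.8, -0.1, 0.9]
width: 0.0424
finger_force: 30.0
```

Run:
```python
from h import *
plan((.488,-.157,.38,1.83),(.5389,.1665,.38,1.598),(.5389,.1665,.2295,1.598))
```

```text
t 9.9 tcp [ 0.4879 -0.1572  0.2302] rpy [-3.1413e+00  1.0000e-04  1.8302e+00]
(0.488, -0.157, 0.38, 1.83) -> [ 0.004  0.003 -2.995] 0.001
(0.5389, 0.1665, 0.38, 1.598) -> [ 5.996  2.646 -2.997] 1.33
(0.5389, 0.1665, 0.2295, 1.598) -> [5.996 2.647 0.013] 1.33
```

>>> {"method": "apply_moves", "body": {
  "moves": [
    [[0,0,-0.5,0,0.9],[0,0,-1.3,0,0.9],[0,0,-2.2,0,0.9],[0.4,0.2,-2.9,0,0.9],[1.4,0.6,-3,0.4,0.9],[2.4,1.1,-3,0.8,0.9],[3.4,1.5,-3,1.33,0.9],[4.4,1.95,-3,1.33,0.9],[5.3,2.35,-3,1.33,0.9],[6,2.65,-3,1.33,0.9]]
  ]
}}

```text
time: 11.15
tool_pos: [0.539, 0.1689, 0.3795]
ee_rot: [-3.141, 0.0, 1.599]
wrist_force: [0.1, 0.5, -0.3]
width: 0.0424
finger_force: 30.0
```

>>> {"method": "apply_moves", "body": {
  "moves": [
    [[0,0,0,0,0.9],[0,0,0,0,0.9],[0,0,0.8,0,0.9],[0,0,1.6,0,0.9],[0,0,2.2,0,0.9],[0,0,2.6,0,0.9],[0,0,2.85,0,0.9],[0,0,3,0,0.9],[0,0,3,0,0.9],[0,0,3,0,0.9]]
  ]
}}

```text
time: 12.4
tool_pos: [0.5394, 0.1668, 0.2312]
ee_rot: [3.14, -0.0, 1.598]
wrist_force: [0.5, -0.5, -1.1]
width: 0.0427
finger_force: 30.0
```

Run:
```python
from h import *
shot('wrist','w6'); plan((.5389,.1665,.2285,1.598)); o=telemetry.get_obs();print(o['wrist_force'],o['width'])
cv2.imwrite('pics/w6b.png',cv2.resize(cv2.imread('pics/w6.png')[100:320,100:420],(480,330)))
```

```text
t 12.45 tcp [0.5394 0.1669 0.2312] rpy [ 3.1396e+00 -3.0000e-04  1.5981e+00]
(0.5389, 0.1665, 0.2285, 1.598) -> [-0.007 -0.01   0.054] 0.001
[ 0.98901758 -0.01795491  0.01877409] 0.042778641567257164
```

View pics/w6b.png

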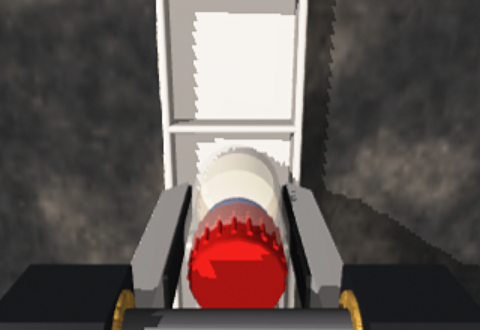

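The red bottle's foot is inside the second pocket from the right, with floor visible below the divider at (232,127). I'll lower it and release.

>>> {"method": "apply_moves", "body": {
  "moves": [
    [[0,0,0.05,0,0.9],[0,0,0.05,0,0.9],[0,0,0.05,0,0],[0,0,0.05,0,0],[0,0,0.05,0,0],[0,0,-0.5,0,0],[0,0,-1.5,0,0],[0,0,-2.5,0,0],[0,0,-3,0,0],[0,0,-3,0,0]]
  ]
}}

```text
time: 13.7
tool_pos: [0.5393, 0.1669, 0.383]
ee_rot: [3.136, -0.001, 1.598]
wrist_force: [0.3, -0.6, 0.2]
width: 0.0935
finger_force: 0.0
```

Run:
```python
from h import *
plan((.5002,-.2125,.38,1.83),(.5002,-.2125,.23,1.83))
```

```text
t 13.7 tcp [0.5393 0.1669 0.383 ] rpy [ 3.1358e+00 -9.0000e-04  1.5982e+00]
(0.5002, -0.2125, 0.38, 1.83) -> [-7.564 -0.99   0.047] -1.328
(0.5002, -0.2125, 0.23, 1.83) -> [-7.566 -1.007  3.047] -1.328
```

>>> {"method": "apply_moves", "body": {
  "moves": [
    [[-1,-0.15,0,-0.3,0],[-2,-0.3,0,-0.6,0],[-3,-0.4,0,-0.9,0],[-4,-0.55,0,-1.33,0],[-5,-0.7,0,-1.33,0],[-6,-0.8,0,-1.33,0],[-7,-0.95,0,-1.33,0],[-7.57,-1,0.2,-1.33,0],[-7.57,-1,0.8,-1.33,0],[-7.57,-1,1,-1.33,0]]
  ]
}}

```text
time: 14.95
tool_pos: [0.4984, -0.2129, 0.3257]
ee_rot: [-3.136, -0.005, 1.829]
wrist_force: [-0.5, 0.4, -0.4]
width: 0.0941
finger_force: 0.0
```

Run:
```python
from h import *
shot('wrist','w7'); plan((.5002,-.2125,.23,1.83))
cv2.imwrite('pics/w7b.png',cv2.resize(cv2.imread('pics/w7.png'),(640,480)))
```

```text
t 15.0 tcp [ 0.4985 -0.2125  0.3255] rpy [-3.1359 -0.0055  1.83  ]
(0.5002, -0.2125, 0.23, 1.83) -> [-0.018  0.043  1.91 ] 0.0
```

View pics/w7b.png

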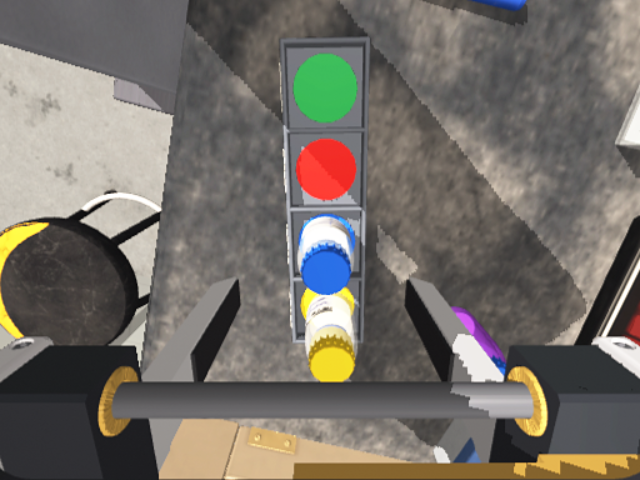

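The view shows green and red discs bare, the blue cap at (326,270), yellow at (332,362), and the purple bottle to the right at (478,330). I'll check its clearance.

Run:
```python
from h import *
S=load('scene');T=load('top');W=load('w7')
print('purple',tri((S,107/5+274.6,75/5+124.6),(T,325/2.8+269.7,55/2.8+124.7)))
for n,u,v in [('b',326,271),('y',332,363)]: print(n,onz(W,u*.8-.1,v*.8-.1,.093))
plan((.5002,-.2115,.23,1.83))
```

```text
purple (array([ 0.64680653, -0.27212904,  0.07937878]), [np.float64(0.0013950949447543055), np.float64(0.0013950949447543337)])
b [ 0.49933393 -0.21072677  0.093     ]
y [ 0.52193278 -0.27816402  0.093     ]
t 15.0 tcp [ 0.4985 -0.2125  0.3255] rpy [-3.1359 -0.0055  1.83  ]
(0.5002, -0.2115, 0.23, 1.83) -> [1.00e-03 4.80e-02 1.91e+00] 0.0
```

>>> {"method": "apply_moves", "body": {
  "moves": [
    [[0,0,0.8,0,0],[0,0,1.5,0,0],[0,0,2,0,0],[0,0,2,0,0],[0,0,2,0,0.9],[0,0,2,0,0.9],[0,0,2,0,0.9],[0,0,2,0,0.9],[0,0,2,0,0.9],[0,0,2,0,0.9]]
  ]
}}

```text
time: 16.25
tool_pos: [0.4994, -0.213, 0.2303]
ee_rot: [3.142, 0.0, 1.83]
wrist_force: [-0.4, -0.2, 0.1]
width: 0.0425
finger_force: 30.0
```

Run:
```python
from h import *
plan((.5371,.2305,.38,1.598)); print(telemetry.get_obs()['width'],telemetry.get_obs()['finger_force'])
```

```text
t 16.25 tcp [ 0.4994 -0.213   0.2303] rpy [3.1416e+00 2.0000e-04 1.8302e+00]
(0.5371, 0.2305, 0.38, 1.598) -> [ 8.379  3.004 -2.996] 1.33
0.04246251789262688 30.000097453594208
```

>>> {"method": "apply_moves", "body": {
  "moves": [
    [[0,0,-0.5,0,0.9],[0,0,-1.3,0,0.9],[0,0,-2.2,0,0.9],[0.4,0.2,-2.9,0,0.9],[1.4,0.5,-3,0.4,0.9],[2.4,0.9,-3,0.8,0.9],[3.5,1.3,-3,1.33,0.9],[4.6,1.65,-3,1.33,0.9],[5.7,2.05,-3,1.33,0.9],[6.8,2.45,-3,1.33,0.9]]
  ]
}}

```text
time: 17.5
tool_pos: [0.5303, 0.149, 0.3798]
ee_rot: [-3.141, 0.0, 1.598]
wrist_force: [0.8, -0.1, -0.7]
width: 0.0424
finger_force: 30.0
```

Run:
```python
from h import *
plan((.5371,.2305,.38,1.598),(.5371,.2305,.229,1.598))
```

```text
t 17.5 tcp [0.5303 0.149  0.3798] rpy [-3.1414e+00  3.0000e-04  1.5980e+00]
(0.5371, 0.2305, 0.38, 1.598) -> [ 1.626  0.18  -0.004] 0.0
(0.5371, 0.2305, 0.229, 1.598) -> [1.627 0.18  3.016] 0.0
```

>>> {"method": "apply_moves", "body": {
  "moves": [
    [[1,0.1,0,0,0.9],[1.66,0.18,0,0,0.9],[1.66,0.18,0.5,0,0.9],[1.66,0.18,1.3,0,0.9],[1.66,0.18,2,0,0.9],[1.66,0.18,2.5,0,0.9],[1.66,0.18,2.8,0,0.9],[1.66,0.18,3,0,0.9],[1.66,0.18,3.03,0,0.9],[1.66,0.18,3.03,0,0.9]]
  ]
}}

```text
time: 18.75
tool_pos: [0.5376, 0.2304, 0.2296]
ee_rot: [3.14, -0.0, 1.598]
wrist_force: [-0.2, 0.5, -0.9]
width: 0.0424
finger_force: 30.0
```

Run:
```python
from h import *
shot('wrist','w8'); plan((.5371,.2305,.2285,1.598)); o=telemetry.get_obs();print(o['wrist_force'],o['width'])
cv2.imwrite('pics/w8b.png',cv2.resize(cv2.imread('pics/w8.png')[100:320,100:420],(480,330)))
```

```text
t 18.8 tcp [0.5376 0.2304 0.2297] rpy [ 3.1398e+00 -5.0000e-04  1.5982e+00]
(0.5371, 0.2305, 0.2285, 1.598) -> [ 0.001 -0.011  0.025] 0.001
[-0.7153722   0.62110837 -0.93742701] 0.04263463135588869
```

View pics/w8b.png

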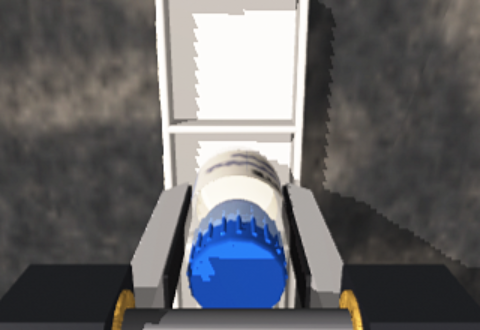

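The blue bottle's foot is inside the third pocket from the right, with the divider at (232,127) clear. I'll release it.

>>> {"method": "apply_moves", "body": {
  "moves": [
    [[0,0,0.03,0,0.9],[0,0,0.03,0,0.9],[0,0,0.03,0,0],[0,0,0.03,0,0],[0,0,0.03,0,0],[0,0,-0.5,0,0],[0,0,-1.5,0,0],[0,0,-2.5,0,0],[0,0,-3,0,0],[0,0,-3,0,0]]
  ]
}}

```text
time: 20.05
tool_pos: [0.5376, 0.2304, 0.3815]
ee_rot: [3.136, -0.002, 1.598]
wrist_force: [0.3, 0.8, -0.2]
width: 0.0939
finger_force: 0.0
```

Run:
```python
from h import *
s=snapshot('wrist'); plan((.5225,-.28,.38,1.83),(.5225,-.28,.23,1.83))
```

```text
t 20.1 tcp [0.5373 0.2303 0.3789] rpy [ 3.1402e+00 -3.0000e-04  1.5982e+00]
(0.5225, -0.28, 0.38, 1.83) -> [-10.195  -0.576  -0.025] -1.328
(0.5225, -0.28, 0.23, 1.83) -> [-10.196  -0.58    2.975] -1.328
```

>>> {"method": "apply_moves", "body": {
  "moves": [
    [[-1,-0.05,0,-0.3,0],[-2.1,-0.1,0,-0.6,0],[-3.2,-0.2,0,-0.9,0],[-4.3,-0.25,0,-1.33,0],[-5.4,-0.3,0,-1.33,0],[-6.5,-0.35,0,-1.33,0],[-7.6,-0.4,0,-1.33,0],[-8.7,-0.5,0,-1.33,0],[-9.7,-0.55,0,-1.33,0],[-10.2,-0.58,0,-1.33,0]]
  ]
}}

```text
time: 21.35
tool_pos: [0.5217, -0.2824, 0.3756]
ee_rot: [-3.138, -0.004, 1.828]
wrist_force: [-0.3, 0.4, -0.2]
width: 0.0943
finger_force: 0.0
```

>>> {"method": "apply_moves", "body": {
  "moves": [
    [[0,0,0.5,0,0],[0,0,1.3,0,0],[0,0,2.1,0,0],[0,0,2.7,0,0],[0,0,2.98,0,0],[0,0,2.98,0,0],[0,0,2.98,0,0.9],[0,0,2.98,0,0.9],[0,0,2.98,0,0.9],[0,0,2.98,0,0.9]]
  ]
}}

```text
time: 22.6
tool_pos: [0.5223, -0.2804, 0.2302]
ee_rot: [3.141, 0.001, 1.83]
wrist_force: [0.4, 0.6, -0.6]
width: 0.0574
finger_force: 0.0
```

>>> {"method": "apply_moves", "body": {
  "moves": [
    [[0,0,0,0,0.9],[0,0,0,0,0.9],[0,0,0,0,0.9]]
  ]
}}

```text
time: 22.98
tool_pos: [0.5222, -0.2803, 0.2297]
ee_rot: [-3.142, 0.0, 1.83]
wrist_force: [0.3, 0.1, 0.0]
width: 0.0427
finger_force: 30.0
```

Run:
```python
from h import *
plan((.5354,.2945,.38,1.598))
```

```text
t 22.98 tcp [ 0.5222 -0.2803  0.2297] rpy [-3.1415e+00  1.0000e-04  1.8302e+00]
(0.5354, 0.2945, 0.38, 1.598) -> [11.043  3.204 -3.007] 1.331
```

>>> {"method": "apply_moves", "body": {
  "moves": [
    [[0,0,-0.5,0,0.9],[0,0,-1.3,0,0.9],[0,0,-2.2,0,0.9],[0.4,0.1,-2.9,0,0.9],[1.4,0.4,-3,0.4,0.9],[2.4,0.7,-3,0.8,0.9],[3.5,1,-3,1.33,0.9],[4.6,1.35,-3,1.33,0.9],[5.7,1.65,-3,1.33,0.9],[6.8,2,-3,1.33,0.9]]
  ]
}}

```text
time: 24.22
tool_pos: [0.5313, 0.0758, 0.3794]
ee_rot: [-3.141, 0.0, 1.598]
wrist_force: [1.3, -0.2, -1.0]
width: 0.0426
finger_force: 30.0
```

Run:
```python
from h import *
s=snapshot('wrist');s=snapshot('wrist')
plan((.5354,.2945,.38,1.598),(.5354,.2945,.229,1.598))
```

```text
t 24.32 tcp [0.5311 0.0789 0.3793] rpy [-3.1409e+00 -2.6000e-03  1.6056e+00]
(0.5354, 0.2945, 0.38, 1.598) -> [ 4.307e+00  2.350e-01 -4.000e-03] 0.044
(0.5354, 0.2945, 0.229, 1.598) -> [4.299 0.237 3.016] 0.044
```

>>> {"method": "apply_moves", "body": {
  "moves": [
    [[1,0.05,0,0,0.9],[2.1,0.1,0,0,0.9],[3.2,0.15,0,0,0.9],[4,0.18,0,0,0.9],[4.4,0.2,0,0,0.9],[4.4,0.2,0,0,0.9],[4.4,0.2,0.8,0,0.9],[4.4,0.2,1.6,0,0.9],[4.4,0.2,2.2,0,0.9],[4.4,0.2,2.6,0,0.9]]
  ]
}}

```text
time: 25.58
tool_pos: [0.5357, 0.2917, 0.2477]
ee_rot: [-3.139, 0.002, 1.596]
wrist_force: [0.2, 0.5, 0.6]
width: 0.0427
finger_force: 30.0
```

Run:
```python
from h import *
shot('wrist','w9');snapshot('wrist'); plan((.5354,.2945,.2285,1.598)); o=telemetry.get_obs();print(o['wrist_force'],o['width'])
cv2.imwrite('pics/w9b.png',cv2.resize(cv2.imread('pics/w9.png')[100:320,100:420],(480,330)))
```

```text
t 25.68 tcp [0.5352 0.2917 0.2465] rpy [-3.1357  0.0035  1.5958]
(0.5354, 0.2945, 0.2285, 1.598) -> [0.057 0.007 0.359] -0.013
[-0.32382417 -0.77503334 -0.95992891] 0.04291968582457208
```

View pics/w9b.png

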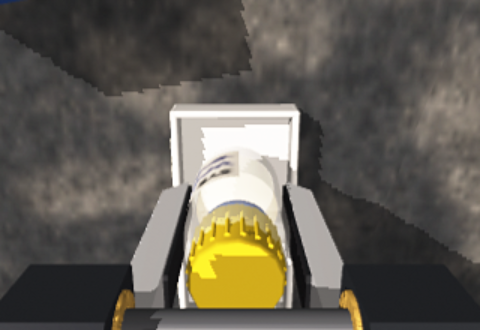

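The yellow bottle is over the leftmost pocket, end wall at (235,108). I'll nudge it 2–3 mm left and lower it.

>>> {"method": "apply_moves", "body": {
  "moves": [
    [[0.05,0,0.1,0,0.9],[0.05,0,0.25,0,0.9],[0.05,0,0.36,0,0.9],[0.05,0,0.36,0,0.9],[0.05,0,0.36,0,0.9]]
  ]
}}

```text
time: 26.3
tool_pos: [0.5356, 0.2968, 0.2318]
ee_rot: [3.141, 0.0, 1.598]
wrist_force: [-0.4, -0.1, -1.5]
width: 0.0424
finger_force: 30.0
```

>>> {"method": "apply_moves", "body": {
  "moves": [
    [[-0.04,0,0.04,0,0.9],[-0.04,0,0.07,0,0.9],[-0.04,0,0.07,0,0.9],[-0.04,0,0.07,0,0],[-0.04,0,0.07,0,0],[-0.04,0,0.07,0,0],[-0.04,0,-0.5,0,0],[-0.04,0,-1.5,0,0],[-0.04,0,-2.5,0,0],[-0.04,0,-3,0,0]]
  ]
}}

```text
time: 27.55
tool_pos: [0.5357, 0.2948, 0.386]
ee_rot: [3.136, -0.002, 1.598]
wrist_force: [0.5, -0.1, -0.4]
width: 0.0937
finger_force: 0.0
```

Run:
```python
from h import *
plan((.40,-.1,.40,1.598))
```

```text
t 27.55 tcp [0.5357 0.2948 0.386 ] rpy [ 3.1359e+00 -2.2000e-03  1.5982e+00]
(0.4, -0.1, 0.4, 1.598) -> [-7.818 -2.929 -0.315] 0.001
```

Now I back the arm off so the top camera sees the rack.

>>> {"method": "apply_moves", "body": {
  "moves": [
    [[-1,-0.4,-0.3,0,0],[-2,-0.8,-0.3,0,0],[-3,-1.2,-0.3,0,0],[-4,-1.6,-0.3,0,0],[-5,-1.9,-0.3,0,0],[-6,-2.3,-0.3,0,0],[-7,-2.7,-0.3,0,0],[-7.8,-2.9,-0.3,0,0],[-7.8,-2.9,-0.3,0,0],[-7.8,-2.9,-0.3,0,0]]
  ]
}}

```text
time: 28.8
tool_pos: [0.4014, -0.0987, 0.3968]
ee_rot: [3.141, -0.001, 1.598]
wrist_force: [-0.5, -0.3, 0.5]
width: 0.0938
finger_force: 0.0
```

Run:
```python
from h import *
shot('top','t9');shot('scene','s9')
a=cv2.imread('pics/t9.png')[150:235,100:260];b=cv2.imread('pics/s9.png')[170:290,120:270]
im=np.zeros((600,800,3),np.uint8);im[:340,:640]=cv2.resize(a,(640,340));im[340:,:325]=cv2.resize(b,(325,260))
im[340:,330:800]=cv2.resize(cv2.imread('pics/t9.png'),(470,260))
cv2.imwrite('pics/c9.png',im)
```

```text
(no output)
```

View pics/c9.png

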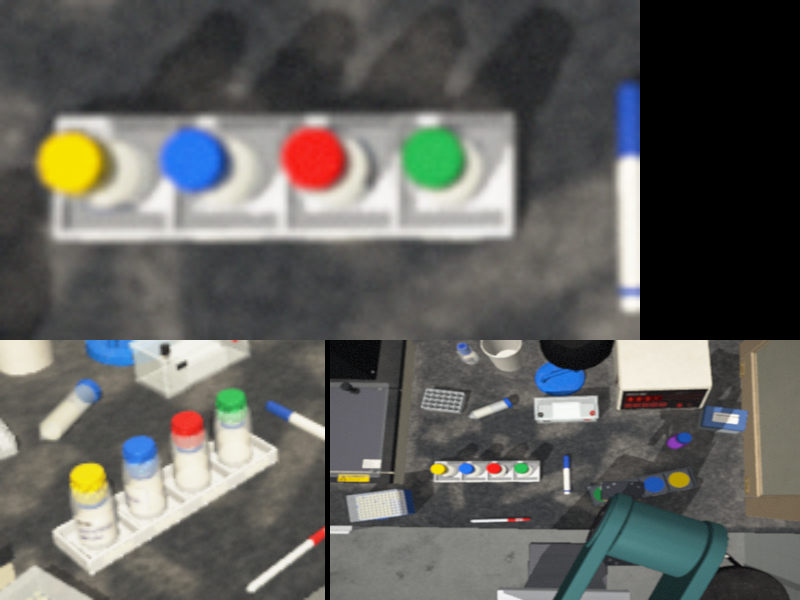

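The pictures show the white rack from left to right as yellow (72,163), blue (193,160), red (315,158) and green (433,157), all upright, one to a pocket. That is the reverse of the grey rack's order, and the purple bottle hasn't moved.

```bash
python3 -c "
from bench import ticket
print(ticket.close_job())"
```

```text
the job is handed in; nothing more can be done
None
```

The four bottles stand upright in the white rack in reverse order (yellow, blue, red, green from left to right), and the job was handed in at about 29 s of the 102 s allowed; no verdict came back.

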